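# Response check of a contamination monitor on a keyed source box

## Task

Do the daily response check of the contamination monitor: take the wide-bowed key (not the small round one) from the key stand, push it fully home in the barrel of the source box and turn it clockwise to its stop so that the shutter opens, and leave the key in. Then pick the monitor up by its handle, carry it over the tube rack without knocking the tubes or anything else, and hold it face down about one centimetre above the open window, level, centred and with its long side along the window's long side, never touching the box (its window is fragile). Finish while still holding it there in the air: do not put it down or let go.

Things in the scene. Friction and masses are not known exactly. Their poses are not given: they have to be found in the camera images.
- source_box: grey metal box 150 x 145 mm (x, y), fixed; top of its aluminium lid 42 mm above the bench. Origin at the centre of its underside, z up. A low bow handle at 22 mm height reaches to x -92 mm. In its frame: key barrel at x -35, y -42 mm; rectangular window at x -35, y +30 mm; the lid is otherwise flat
- window (a point): centre of the rectangular window, at the lid's upper face (42 mm above the bench), axes those of the box: opening 36 mm along x, 56 mm along y, thin dark flush frame. Under it a dark steel shutter blade when closed, a brass-coloured foil when open. Nearest raised thing: the barrel with the key, 72 mm away along -y
- shutter_barrel (a joint): turn of the key barrel about its vertical axis: 0 closed, grows clockwise seen from above, hard stop at 1.10 rad (shutter wholly open); starts between 0 and 0.12. Stiff (about 0.06 N m), stays where it is left, no spring
- barrel_slot (a point): centre of the slot mouth in the flat face of the steel barrel (37 mm in diameter), 20 mm above the lid, 62 mm above the bench; z up, x and y turn with the barrel. Slot 15 mm long (along y), 7 mm wide (along x), 17 mm deep, chamfered. The key has 1.5 mm of play each way and turns some 0.25 rad before it drives the barrel
- source_key: the key to use, 40 g: white bow 36 mm wide (y), 12 mm thick (x), 8 to 44 mm above the origin, hole at 28 to 36 mm; steel shoulder 12 x 14 mm below it; blade 4 x 12 mm (x, y) going 16.5 mm below the origin, last 4.5 mm only 2.6 x 9 mm. Origin: centre of the shoulder's underside, on the slot mouth when home; z up. Fits either way round. Grip across the 12 mm, TCP 26 mm above the origin
- spare_key: another key, to be left alone: same blade and shoulder, but a small round white bow, 27 mm in diameter and 10 mm thick, reaching 33 mm above the shoulder's underside (its origin)
- key_stand: stand fixed on the bench: steel foot 60 x 126 x 8 mm, on it a grey block 44 x 110 mm whose top is 30 mm high; origin at the centre of its underside. Slots 6.5 x 14.5 mm (x, y), 19 mm deep, at y +26 and -26 mm; the two keys stand in them in either order, shoulders on the block, bows along the stand's y
- monitor: grey and white hand-held monitor, 0.22 to 0.42 kg, standing face down: white head 56 x 84 mm (x, y), 25 mm high; above it a handle bar along y, 26 mm wide (x), 60 to 82 mm high, on two posts at y +34 and -34 mm; sloping display at the -y end (to y -68 mm, 93 mm high). Origin: centre of the face, z up. Grip mid-handle across its width, TCP at 71 mm height. May be turned end for end
- tube_rack: violet lattice tube rack (fixed) 112 x 146 x 61 mm (x, y, z) between monitor and source box, its long side pointing away from the robot; origin at the centre of its underside. Three capped tubes, 34 mm thick, sit firmly in it and reach 122 mm above the bench. The monitor is to be carried across above it
- tip_box: pipette tip box with clear lid, 102 x 131 x 86 mm, behind the rack; origin at the centre of its underside
- freezer_box: white card freezer box 130 x 130 x 51 mm, at the back left; origin at the centre of its underside
- reagent: white reagent bottle, 68 mm in diameter, 135 mm tall, at the back behind the source box; origin at the centre of its underside

How it is judged:
By the outcome, as a careful person would: the job done as asked, in the order asked, and still so for the second after the job is handed in, while the arm keeps its last pose, push and grip.
It also fails if it takes over 66 s, if anything falls off the work surface, if the arm or the gripper's body presses on something with over 40 N, if the wrist force passes 120 N, or if a joint passes its speed limit or range.

## Robot

A 6-joint arm with a two-finger parallel gripper is mounted at the origin on a cart in front of the work surface, level with it; the furniture and walls round the work are solid. World frame = base frame: x ahead of the robot, y to its left, z up, the work surface at z = 0. Lengths are in m, angles in degrees, forces in N, time in s.
With the tool pointing down it reaches from about 0.35 to 0.875 m from the base axis. Payload 4.2 kg.
Tool frame: the origin (TCP) lies between the finger pads, 19 mm behind the fingertips; this is the grasp point; z points along the fingers, y is the line along which they close (so a half turn about z gives the same grasp; the last joint's range is limited). The gripper opens to 87 mm and grips with 3 to 60 N. Pads are 19 mm wide; open, the fingers measure 117 mm over their backs; the gripper's body (75 mm by 190 mm) begins 51 mm behind the grasp point.
Start: joints at [-52.506, 22.042, 0.453, 0, -68.411, -14.817], TCP at [0.241, -0.577, 0.241] pointing down, gripper open.
Joint ranges: [-179.83, 179.83], [-69.29, 118.12], [-61.27, 80.66], [-181.25, 117.63], [-171.15, -9.14], [-177.46, 177.46]. Speed limits (degrees/s): [159.86, 159.86, 180, 180, 180, 180].

## Interface

Orientations are given as [roll, pitch, yaw] about the fixed x, y, z axes, in that order (R = Rz(yaw) Ry(pitch) Rx(roll)).
In Python, from bench import arm gives the robot as it stands.
- The arm moves only by the tool send_rows, never from a script. Its argument "rows" is a list that holds one entry, the list of rows, each a list of 6 numbers: the shift along the world's x, y, z in cm, then the turn, a rotation vector about the world's x, y, z in degrees. A call has 1 to 12 rows; each row is the pose to reach, as a shift and turn from the pose commanded when the call began; what a row does not reach only later rows make up. A row lasts 1/12 s, in which the tool goes at most 41.7 mm and 7.16 degrees, less where a joint would pass 70% of its speed; a pose out of reach is approached as far as the arm can. A call with a gripper value outside its range is refused whole. "fingers" is the finger opening in cm, from 0 to 8.7, set as the call begins (left out, the last holds). The fingers move at their own pace and stop on an object; the grip force is fixed at half the most. Time passes only in rows, so rows that repeat a pose let the fingers close. It gives the time, the measured TCP pose, the force, the opening and the grip force at its end, in the units of the state.
- arm.state(): the state, without advancing time (a new reading comes with each control period).
- arm.grab_frame(name): name is "scene" or "top" or "wrist"; returns (picture, depth): 420x560x3 uint8, red, green, blue; 420x560 float32, m along the optical axis (not along the pixel's ray), 0 where there is no reading.
- arm.camera_info(name): a dict with "vfov" (degrees; the focal length in pixels is half the picture's height over the tangent of half this angle, whatever the lens; pixels are square), "cx", "cy" (the principal point, pixels), "rvec" (rotation vector, rad) and "tvec" (3), from world to camera coordinates, as OpenCV has them. Camera axes: x right, y down, z forward; pixel columns grow to the right and rows downward; lengths in m; the calibration is good to about 2 mm. A picture is of the moment at which its call begins: read the wrist's pose just before it. camera_info takes no time and is no camera call; for the wrist camera it gives the pose at the moment of the call.
- arm.hand_in(): hands the job in; it is judged then, once.
The state is a dict: "t": time; "joint_positions": joint angles; "joint_vel": joint speeds; "tau": joint torques, N m; "tool_pos": TCP position; "orientation": TCP orientation; "wrist_force": force on the tool from outside, world axes, zero at the start; "torque": the same for the moment, N m; "gripper_width": finger opening in m; "grip_force": force on a finger pad.
Only numpy, scipy, OpenCV 4.12 (cv2) and the standard library are available. Lean on these libraries where they do the work, as an engineer would, in place of code of your own. Each camera call takes 0.05 s, during which the arm holds its last target. There are 200 camera calls.

## Working session

There is one attempt and no reset: what is moved stays moved. The work goes in short steps, Python scripts to look and compute and a tool call to move; the robot and the scene stay as the last step left them, time stands still between calls to the robot, and variables do not carry over. Pictures are saved under pics/ and viewed, at most 10 in all, crops included, and the job is handed in when it is done.

Besides the shell and the picture viewer there is one more tool, called after "Call:" by a JSON object that holds its "method" and its "body", one argument or row to a line. send_rows: Moves the arm, as the interface text tells. Its arguments: {"type":"object","properties":{"rows":{"type":"array","items":{"type":"array","items":{"type":"array","items":{"type":"number"}}}},"fingers":{"type":"number"}},"required":["rows"]}

```bash
ls; mkdir -p pics; cat > h.py <<'E'
import numpy as np, cv2
from bench import arm
def cam(n):
    c=arm.camera_info(n); R=cv2.Rodrigues(np.array(c["rvec"],float))[0]; t=np.array(c["tvec"],float).ravel()
    f=210/np.tan(np.radians(c["vfov"])/2); return R,t,f,c["cx"],c["cy"]
def ray(C,u,v):
    R,t,f,cx,cy=C; return -R.T@t, R.T@np.array([(u-cx)/f,(v-cy)/f,1.0])
def onplane(C,u,v,z):
    o,d=ray(C,u,v); return o+d*(z-o[2])/d[2]
def cloud(C,dep):
    R,t,f,cx,cy=C; v,u=np.mgrid[:dep.shape[0],:dep.shape[1]]
    P=np.stack([(u-cx)/f*dep,(v-cy)/f*dep,dep],-1)
    return (P-t)@R
def tri(C1,p1,C2,p2):
    o1,d1=ray(C1,*p1);o2,d2=ray(C2,*p2)
    s=np.linalg.lstsq(np.stack([d1,-d2],1),o2-o1,rcond=None)[0]
    a=o1+d1*s[0];b=o2+d2*s[1];return (a+b)/2,np.linalg.norm(a-b)
def proj(C,P):
    R,t,f,cx,cy=C;q=R@np.array(P)+t;return q[0]/q[2]*f+cx,q[1]/q[2]*f+cy
def save(n,im): cv2.imwrite(f"pics/{n}.png",im[...,::-1])
E
python3 - <<'E'
from h import *
print(arm.state())
for n in ["scene","top"]:
    C=cam(n); im,d=arm.grab_frame(n); save(n,im); np.savez(n,im=im,d=d)
    print(n,-C[0].T@C[1],C[0][2],C[2:])
a=np.load("scene.npz")["im"];b=np.load("top.npz")["im"]
E
```

```text
pics
{'t': 0.0, 'joint_positions': array([-5.25065956e+01,  2.20897472e+01,  3.79082339e-01, -2.90455682e-02,
       -6.84119037e+01, -1.48167889e+01]), 'joint_vel': array([0.03492195, 0.05256512, 0.02412898, 0.05185189, 0.0460397 ,
       0.00377759]), 'tau': array([-1.23400398e-03, -3.90667498e+01,  1.87402654e+01,  4.21993107e+00,
        1.10889706e-02, -1.89799180e-04]), 'tool_pos': array([ 0.24075383, -0.576148  ,  0.24016535]), 'orientation': array([ 1.79874604e+02, -5.25707011e-03, -1.57334094e+02]), 'wrist_force': array([-0.28268349,  0.59188568, -0.17291653]), 'torque': array([0.01061866, 0.00087954, 0.00353285]), 'grip_force': 0.0, 'gripper_width': 0.08739129310209581}
scene [-0.30989423  0.5624487   0.77644644] [ 0.70747025 -0.43921353 -0.55369425] (np.float64(453.6071689486052), 278.29437196638145, 205.05021356316772)
top [3.69853149e-01 8.25913962e-04 1.12403064e+00] [ 0.21851469 -0.0098705  -0.97578374] (np.float64(409.15211858871754), 276.33664841851225, 210.49842341707702)
```

View pics/top.png

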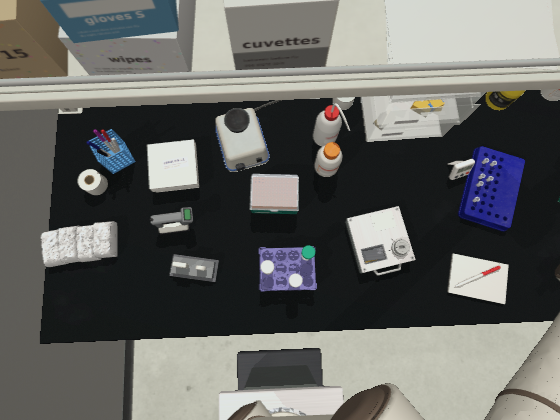

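View pics/scene.png

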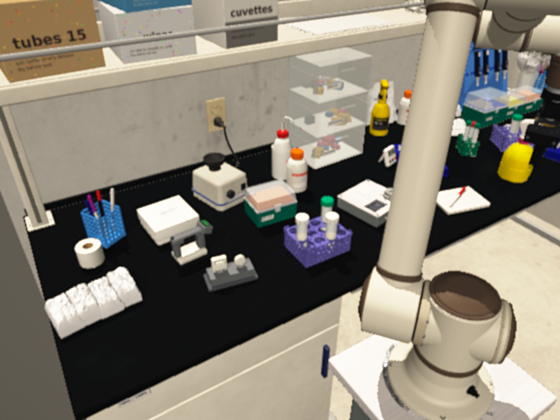

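Top view: the key stand is at (194,268), with its wide bow probably at (180,266) and its round bow at (199,269). The monitor is at (172,218) with its display to the right, and the rack at (288,269) has tubes at (267,267), (296,281) and (308,252). The source box is at (380,240), with the window at (374,253), the barrel at (400,247) and the handle towards the robot. The scene view shows the same layout.

```bash
python3 - <<'E'
from h import *
C=cam("top"); D=np.load("top.npz")["d"]; X=cloud(C,D)
for n,u,v,z in [("wide",180,266,.07),("round",199,269,.06),("stand",194,268,.03),("mon",172,218,.08),("disp",187,215,.09),("win",374,253,.042),("barrel",400,247,.062),("tubeW",267,267,.122),("tubeW2",296,281,.122),("tubeG",308,252,.122)]:
    print(n,onplane(C,u,v,z).round(3),X[v,u].round(3))
W=cam("wrist"); s=arm.state(); o=-W[0].T@W[1]
print("wrist cam",o,W[0],W[2:], s["tool_pos"])
from scipy.spatial.transform import Rotation as Ro
Rt=Ro.from_euler("xyz",s["orientation"],degrees=True).as_matrix()
print("cam in tool",Rt.T@(o-s["tool_pos"]),(Rt.T@W[0].T).round(3))
print(Rt.round(3))
E
```

```text
wide [0.471 0.243 0.07 ] [0.471 0.242 0.073]
round [0.462 0.196 0.06 ] [0.462 0.197 0.058]
stand [0.468 0.215 0.03 ] [0.468 0.216 0.027]
mon [0.595 0.263 0.08 ] [0.595 0.262 0.081]
disp [0.6   0.221 0.09 ] [0.6   0.222 0.089]
win [ 0.486 -0.264  0.042] [ 0.486 -0.265  0.035]
barrel [ 0.496 -0.328  0.062] [ 0.498 -0.334  0.043]
tubeW [0.454 0.02  0.122] [0.454 0.019 0.125]
tubeW2 [ 0.418 -0.049  0.122] [ 0.418 -0.049  0.123]
tubeG [ 0.487 -0.082  0.122] [ 0.487 -0.083  0.117]
wrist cam [ 0.17356258 -0.60489061  0.38396719] [[-0.38519878  0.92282922  0.00285157]
 [ 0.88876976  0.37014666  0.27033271]
 [ 0.24841543  0.10666621 -0.96276274]] (np.float64(298.28829286044413), 278.2730305202459, 207.75750387371895) [ 0.2407603  -0.57622908  0.24027731]
cam in tool [ 0.0730684  -0.00027366 -0.14368275] [[-0.    -0.963 -0.27 ]
 [ 1.    -0.     0.001]
 [-0.001 -0.27   0.963]]
[[-0.923 -0.385 -0.001]
 [-0.385  0.923  0.002]
 [ 0.     0.002 -1.   ]]
```

Call:
{"method": "send_rows", "body": {
  "rows": [
    [[25,27,2,0,0,77],[25,27,2,0,0,77],[25,27,2,0,0,77],[25,27,2,0,0,77],[25,27,2,0,0,77],[25,27,2,0,0,77],[25,27,2,0,0,77],[25,27,2,0,0,77],[25,27,2,0,0,77],[25,27,2,0,0,77],[25,27,2,0,0,77],[25,27,2,0,0,77]]
  ],
  "fingers": 8.7
}}

```text
t: 1.1
tool_pos: [0.4913, -0.3057, 0.2606]
orientation: [179.9, 0.0, -80.1]
wrist_force: [-0.1, -1.1, -0.3]
gripper_width: 0.0868
grip_force: 0.0
```

Call:
{"method": "send_rows", "body": {
  "rows": [
    [[0,0,0,0,0,0],[0,0,0,0,0,0],[0,0,0,0,0,0]]
  ]
}}

```text
t: 1.35
tool_pos: [0.4906, -0.307, 0.2611]
orientation: [180.0, 0.0, -80.5]
wrist_force: [-0.1, -0.5, -0.1]
gripper_width: 0.0871
grip_force: 0.0
```

```bash
cat >> h.py <<'E'
def shot(n):
    s=arm.state();C=cam("wrist"); im,d=arm.grab_frame("wrist"); save(n,im)
    np.savez(n,im=im,d=d,R=C[0],t=C[1],f=C[2:]); print(n,s["t"],s["tool_pos"].round(4),s["orientation"].round(2)); return C,im,d
def load(n):
    z=np.load(n+".npz"); return (z["R"],z["t"],*z["f"]),z["im"],z["d"]
E
python3 -c "
from h import *
shot('box1')"
```

```text
box1 1.35 [ 0.4906 -0.307   0.2611] [ 1.7999e+02  1.0000e-02 -8.0450e+01]
```

View pics/box1.png

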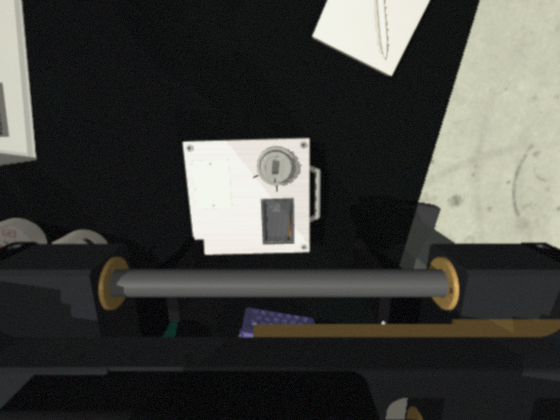

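The wrist view shows the box, with the barrel at (277,167) holding a nearly vertical slot and the window at (278,221). The lid corners are at (184,142), (309,139), (309,253) and (204,254). The gripper hides everything below row 245.

Call:
{"method": "send_rows", "body": {
  "rows": [
    [[3,7,0,0,0,0],[3,7,0,0,0,0],[3,7,0,0,0,0],[3,7,0,0,0,0],[3,7,0,0,0,0]]
  ]
}}

```text
t: 1.82
tool_pos: [0.5208, -0.2369, 0.2613]
orientation: [180.0, -0.0, -80.3]
wrist_force: [-0.5, -0.7, 0.6]
gripper_width: 0.0868
grip_force: 0.0
```

```bash
python3 - <<'E'
from h import *
shot('box2')
rows=[]
for n in ['box1','box2']:
    C,im,d=load(n); g=cv2.cvtColor(im,cv2.COLOR_RGB2GRAY); print(n)
    x0,y0=proj(C,[.49,-.295,.05]); print("expected",x0,y0)
    # lid: bright
    m=(g>150).astype(np.uint8); m[235 if n=='box2' else 258:]=0
    cs,_=cv2.findContours(m,cv2.RETR_CCOMP,cv2.CHAIN_APPROX_NONE)
    for c in sorted(cs,key=cv2.contourArea)[::-1][:12]:
        (cx,cy),wh,a=cv2.minAreaRect(c)
        if abs(cx-x0)<110 and abs(cy-y0)<90: print(cv2.contourArea(c),round(cx,1),round(cy,1),np.round(wh,1),round(a,1),onplane(C,cx,cy,.042).round(4))
    ci=cv2.HoughCircles(cv2.medianBlur(g,3),cv2.HOUGH_GRADIENT,1,20,param1=120,param2=18,minRadius=12,maxRadius=26)
    print(ci)
a=[cv2.resize(load(n)[1][y0:y0+140,160:340],None,fx=2.2,fy=4.2*.52,interpolation=cv2.INTER_CUBIC) for n,y0 in[('box1',120),('box2',40)]]
save('boxcrop',np.hstack(a))
E
```

```text
box2 1.8167 [ 0.5208 -0.2369  0.2613] [ 1.7999e+02 -1.0000e-02 -8.0350e+01]
box1
expected 277.84239418006365 196.77896699039354
13255.0 247.0 196.4 [113.6 125.5] 88.5 [ 0.5278 -0.2872  0.042 ]
1520.0 277.0 220.5 [34. 47.] 0.0 [ 0.4856 -0.2622  0.042 ]
378.5 283.9 163.5 [39.  28.3] 60.9 [ 0.4893 -0.3352  0.042 ]
127.0 275.5 167.0 [ 9. 16.] 0.0 [ 0.4987 -0.3294  0.042 ]
72.5 317.0 193.5 [ 3. 47.] 1.2 [ 0.4423 -0.3053  0.042 ]
19.0 303.0 144.5 [4.9 4.9] 45.0 [ 0.4707 -0.3613  0.042 ]
14.5 274.5 180.0 [6. 3.] 90.0 [ 0.4973 -0.3134  0.042 ]
11.0 188.5 148.0 [3.5 3.5] 45.0 [ 0.605  -0.3345  0.042 ]
[[[273.5 166.5  16.6]]]
box2
expected 313.49501489455633 143.28079454783858
15493.0 282.4 143.8 [124.6 132.3] 88.5 [ 0.5254 -0.2879  0.042 ]
1726.0 311.5 170.5 [35. 51.] 0.0 [ 0.4849 -0.2624  0.042 ]
254.5 325.2 115.9 [17.5 34.3] 34.8 [ 0.4818 -0.3276  0.042 ]
131.5 313.2 108.2 [ 9.3 18.1] 5.2 [ 0.4972 -0.3335  0.042 ]
101.0 352.1 143.5 [ 3.5 53.1] 1.5 [ 0.4436 -0.3021  0.042 ]
61.0 299.6 116.6 [23.7  6.1] 59.9 [ 0.511  -0.3218  0.042 ]
16.0 341.0 87.0 [4.2 4.2] 45.0 [ 0.4707 -0.3612  0.042 ]
[[[311.5 108.5  17.7]
  [108.5 209.5  24.3]
  [ 53.5 239.5  18.3]]]
```

View pics/boxcrop.png

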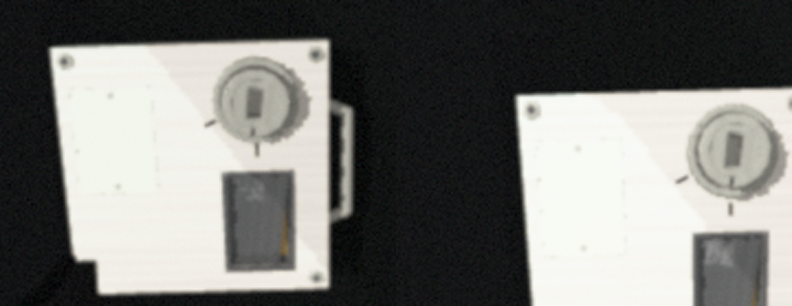

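The crop shows the shutter closed with a brass sliver at its edge, the barrel slot in line with the closed mark, and the open mark about 60° clockwise of it. The slot centre is at (275.5,167) in view 1 and (313.2,108.2) in view 2.

```bash
python3 - <<'E'
from h import *
pts={'box1':((277,220.5),(275.5,167)),'box2':((311.5,170.5),(313.2,108.2))}
L={n:load(n) for n in pts}
for i,k in enumerate(("win","slot")):
    print(k,tri(L['box1'][0],pts['box1'][i],L['box2'][0],pts['box2'][i]), L['box1'][2][int(pts['box1'][i][1]),int(pts['box1'][i][0])])
for n,(w,s) in pts.items():
    C,im,d=L[n]; g=cv2.cvtColor(im,cv2.COLOR_RGB2GRAY); S=6
    for nm,c,z,h,thr in (("win",w,.042,40,None),("slot",s,.062,14,None)):
        u0,v0=int(c[0]-h),int(c[1]-h); cr=cv2.resize(g[v0:v0+2*h,u0:u0+2*h],None,fx=S,fy=S,interpolation=cv2.INTER_CUBIC)
        t=150 if nm=="win" else 135
        if nm=="slot": t=(int(g[int(c[1]),int(c[0])])+int(np.median(cr)))/2
        cs,_=cv2.findContours((cr<t).astype(np.uint8),cv2.RETR_LIST,cv2.CHAIN_APPROX_NONE)
        cs=[q for q in cs if cv2.pointPolygonTest(q,(h*S,h*S),False)>=0]
        q=min(cs,key=cv2.contourArea)[:,0].astype(float)
        P=np.array([onplane(C,(a+.5)/S-.5+u0,(b+.5)/S-.5+v0,z)[:2] for a,b in q])
        r=cv2.minAreaRect((P*1000).astype(np.float32)); 
        print(n,nm,t,np.round(r[0],1),np.round(r[1],1),round(r[2],1))
    m=(g>150).astype(np.uint8); m[235:]=0
    # lid far edge (-y side), lid +-x edges by line fit in world
    u0,v0=proj(C,[.53,-.29,.042]); 
    E=[]
    for u in np.arange(u0-45,u0+45,3):
        col=g[:int(v0)-20,int(u)]; k=np.where(col<110)[0]; k=k[k<v0-20].max(); E.append(onplane(C,int(u),k+.5,.042)[:2])
    E=np.array(E)*1000; l=cv2.fitLine(E.astype(np.float32),cv2.DIST_HUBER,0,.01,.01).ravel(); print(n,"edge -y yaw",np.degrees(np.arctan(l[1]/l[0])),l[2:])
E
```

```text
win (array([ 0.48547502, -0.26274704,  0.04420304]), np.float64(0.0005214788331291046)) 0.38771388
slot (array([ 0.4990821 , -0.3321674 ,  0.06174913]), np.float64(0.00033923678727660077)) 0.35980988
box1 win 150 [ 484.8 -261.2] [41.1 61.2] 10.9
box1 slot 140.5 [ 499.3 -332.1] [ 8.1 16.6] 4.5
box1 edge -y yaw 10.533515 [ 539.4164  -356.09113]
box2 win 150 [ 484.6 -261.3] [40.6 60.8] 10.9
box2 slot 152.0 [ 499.3 -332.2] [ 8.1 16.9] 5.1
box2 edge -y yaw 11.035039 [ 557.20404 -352.51587]
```

Call:
{"method": "send_rows", "body": {
  "rows": [
    [[1,48,0,0,0,0],[1,48,0,0,0,0],[1,48,0,0,0,0],[1,48,0,0,0,0],[1,48,0,0,0,0],[1,48,0,0,0,0],[1,48,0,0,0,0],[1,48,0,0,0,0],[1,48,0,0,0,0],[1,48,0,0,0,0],[1,48,0,0,0,0],[1,48,0,0,0,0]]
  ]
}}

```text
t: 2.87
tool_pos: [0.5314, 0.2461, 0.2611]
orientation: [-180.0, 0.0, -80.3]
wrist_force: [1.0, 0.3, -0.3]
gripper_width: 0.087
grip_force: 0.0
```

Call:
{"method": "send_rows", "body": {
  "rows": [
    [[0,0,0,0,0,0],[0,0,0,0,0,0],[0,0,0,0,0,0],[0,0,0,0,0,0]]
  ]
}}

```text
t: 3.2
tool_pos: [0.5312, 0.2417, 0.2614]
orientation: [180.0, -0.0, -80.4]
wrist_force: [0.5, 0.1, -0.3]
gripper_width: 0.087
grip_force: 0.0
```

```bash
python3 -c "
from h import *
shot('st1')"
```

```text
st1 3.2 [0.5312 0.2417 0.2614] [ 1.7999e+02 -1.0000e-02 -8.0450e+01]
```

Call:
{"method": "send_rows", "body": {
  "rows": [
    [[-3,6,0,0,0,0],[-3,6,0,0,0,0],[-3,6,0,0,0,0],[-3,6,0,0,0,0],[-3,6,0,0,0,0]]
  ]
}}

```text
t: 3.67
tool_pos: [0.5012, 0.3024, 0.2615]
orientation: [-180.0, -0.0, -80.4]
wrist_force: [-0.4, -0.2, -0.9]
gripper_width: 0.0867
grip_force: 0.0
```

```bash
python3 -c "
from h import *
shot('st2')
save('st12',np.hstack([load('st1')[1][:280,70:470],load('st2')[1][:280,70:470]]))"
```

```text
st2 3.6667 [0.5012 0.3024 0.2615] [-1.800e+02 -1.000e-02 -8.038e+01]
```

View pics/st12.png

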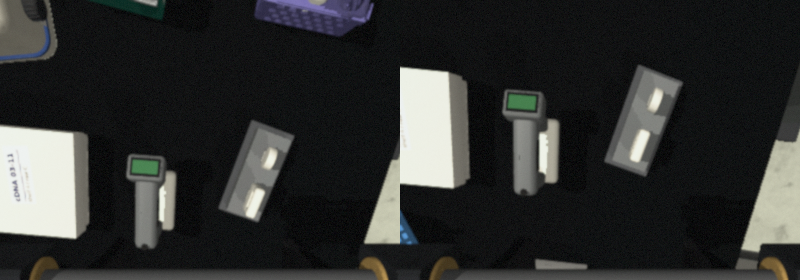

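Left (st1) and right (st2) views: the wide bow is the lower white blob, at st1 (326,202) and st2 (310,145) in full-image pixels. The round one is above it, at (340,158) and (326,100). The stand is tilted about 22° in the image. The monitor handle runs vertically at (218,210) and (195,150), with the display at its upper (-y) end.

```bash
python3 - <<'E'
from h import *
def rect(P): r=cv2.minAreaRect((P*1000).astype(np.float32)); return np.round(r[0],1),np.round(r[1],1),round(r[2],1)
cen={}
big=[]
for n,(w,s,h) in {'st1':((326,202),(340,158),(218,205)),'st2':((310,145),(326,100),(195,150))}.items():
    C,im,d=load(n); hsv=cv2.cvtColor(im,cv2.COLOR_RGB2HSV); X=cloud(C,d)
    v=hsv[...,2]; print(n,"white v",v[w[1],w[0]],"handle",im[h[1],h[0]],X[w[1],w[0]],X[h[1],h[0]])
    m=((v>150)&(hsv[...,1]<60)).astype(np.uint8)
    k,lab,st,ct=cv2.connectedComponentsWithStats(m)
    for nm,p in(("wide",w),("round",s)):
        l=lab[p[1],p[0]]; q=np.argwhere(lab==l)[:,::-1]; cen[n,nm]=ct[l]
        print(nm,ct[l].round(1),st[l],rect(np.array([onplane(C,a,b,.07)[:2] for a,b in q])))
        top=(X[...,2]>(.0665 if nm=="wide" else .056))&(np.hypot(*(X[...,:2]-X[p[1],p[0],:2]).transpose(2,0,1))<.03)
        print("  depth top",top.sum(),np.percentile(X[top][:,2],[50,98]).round(4),rect(X[top][:,:2]), X[top].mean(0).round(4))
    top=(X[...,2]>.074)&(X[...,2]<.0875)&(np.hypot(X[...,0]-X[h[1],h[0],0],X[...,1]-X[h[1],h[0],1])<.07)
    print("handle",top.sum(),np.median(X[top][:,2]).round(4),rect(X[top][:,:2]))
    blk=(X[...,2]>.025)&(X[...,2]<.034)&(np.hypot(X[...,0]-X[w[1],w[0],0],X[...,1]-X[w[1],w[0],1])<.11)&(X[...,0]<.53)
    print("block",np.median(X[blk][:,2]).round(4),rect(X[blk][:,:2]))
    cx,cy=(w[0]+h[0])//2,(w[1]); big.append(cv2.resize(im[cy-70:cy+60,cx-90:cx+90],None,fx=2.2,fy=2.2,interpolation=cv2.INTER_CUBIC))
print(tri(load('st1')[0],cen['st1','wide'],load('st2')[0],cen['st2','wide']),tri(load('st1')[0],cen['st1','round'],load('st2')[0],cen['st2','round']))
save('stbig',np.hstack(big))
E
```

```text
st1 white v 242 handle [130 131 127] [0.47626379 0.24467837 0.07484053] [0.596604   0.2666975  0.08147947]
wide [323.1 201.4] [314 185  21  34 444] (array([479.3, 246.2]), array([38. , 18.3]), 80.8)
  depth top 6276 [0.3252 0.3501] (array([480.6, 239.3]), array([45.8, 39.3]), 50.0) [0.4785 0.2348 0.3032]
round [338.8 158.4] [331 147  16  23 248] (array([472.1, 194.2]), array([23.5, 15.2]), 75.7)
  depth top 17562 [0.3367 0.356 ] (array([476.8, 200.7]), array([41.2, 36.3]), 64.4) [0.4809 0.2039 0.3358]
handle 1934 0.082 (array([600. , 265.3]), array([ 40.1, 108.5]), 4.6)
block 0.0301 (array([471.8, 220.9]), array([109.9,  44.5]), 79.9)
st2 white v 241 handle [133 135 130] [0.47664957 0.24575654 0.07331152] [0.5977465  0.27102575 0.0816056 ]
wide [308.7 145.2] [299 129  21  34 423] (array([478. , 246.6]), array([36.7, 14.5]), 79.9)
  depth top 14821 [0.3372 0.3562] (array([470., 256.]), array([47.1, 39.1]), 64.7) [0.4693 0.2671 0.3339]
round [324.9  99.5] [317  87  16  25 253] (array([470.1, 196.9]), array([24. , 12.4]), 73.9)
  depth top 203 [0.0612 0.0637] (array([467.5, 195.6]), array([22.8,  9.9]), 81.5) [0.4678 0.1957 0.0608]
handle 2285 0.0819 (array([598.9, 266.3]), array([ 39.5, 110.2]), 5.3)
block 0.0301 (array([471.8, 220.8]), array([110.2,  44.3]), 80.0)
(array([0.47730975, 0.24681554, 0.06439317]), np.float64(0.0006066563454980853)) (array([0.46795916, 0.19540705, 0.05350662]), np.float64(0.00034865098741207684))
```

View pics/stbig.png

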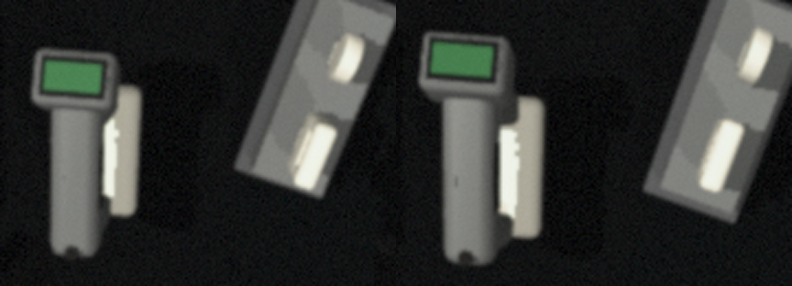

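The enlarged crop confirms the wide key is the lower one. The handle bar runs down from the green display, and the white head shows to its right. Next I measure the handle axis and head extents.

```bash
python3 - <<'E'
from h import *
for n in('st1','st2'):
    C,im,d=load(n); X=cloud(C,d).reshape(-1,3)
    a=np.radians(95.); 
    near=(np.hypot(X[:,0]-.597,X[:,1]-.255)<.11)
    b=X[near&(X[:,2]>.0795)&(X[:,2]<.085)]; 
    b=b[b[:,1]>.235]
    # axis: per-slice median of x
    ys=np.arange(b[:,1].min()+.004,b[:,1].max()-.004,.004)
    E=np.array([[ (np.percentile(q,3)+np.percentile(q,97))/2,y,np.ptp(np.percentile(q,[3,97]))] for y in ys for q in [b[abs(b[:,1]-y)<.002][:,0]] if len(q)>5])
    p=np.polyfit(E[:,1],E[:,0],1); print(n,"axis yaw",-np.degrees(np.arctan(p[0])),"x at y=.26",np.polyval(p,.26),"width",np.median(E[:,2]),"y range",b[:,1].min(),b[:,1].max(),"z",np.median(b[:,2]))
    h=X[near&(X[:,2]>.008)&(X[:,2]<.029)&(X[:,0]<.59)&(X[:,0]>.53)]
    th=-np.arctan(p[0]); u=np.array([np.cos(th),np.sin(th)]);w=np.array([-u[1],u[0]])
    l=h[:,:2]@w; s=h[:,:2]@u; e=np.percentile(l,[1,99]); print("head z",np.percentile(h[:,2],[5,50,95]).round(4),"along",e,e.mean(),np.ptp(e),"edge -x",np.percentile(s,1),"axis s",np.array([np.polyval(p,.26),.26])@u)
    al=e.mean(); y0=.26
    for _ in range(5): P=np.array([np.polyval(p,y0),y0]); y0+=(al-P@w)*w[1]
    print("origin est",P)
    gm=cv2.inRange(cv2.cvtColor(im,cv2.COLOR_RGB2HSV),(45,80,40),(85,255,255)).reshape(-1)>0
    print("green",X[gm&near].mean(0).round(4))
E
```

```text
st1 axis yaw 5.623568112349793 x at y=.26 0.6002074951501907 width 0.021066033767504933 y range 0.23650863906820097 0.3196246488428546 z 0.08189805485136786
head z [0.0095 0.0246 0.0263] along [0.17584418 0.25507562] 0.21545990057875478 0.07923143755524792 edge -x 0.5950148534731519 axis s 0.6227967921321449
origin est [0.59868598 0.2754522 ]
green [0.6029 0.2223 0.094 ]
st2 axis yaw 5.638067666142584 x at y=.26 0.6000280386325694 width 0.020630607201319928 y range 0.2351936939254543 0.31997040250782455 z 0.08186626033131184
head z [0.0094 0.0245 0.0263] along [0.17592479 0.25635844] 0.2161416185618264 0.08043365209486739 edge -x 0.5948833642329128 axis s 0.6226687798481441
origin est [0.59842188 0.27626954]
green [0.6035 0.2232 0.0897]
```

Call:
{"method": "send_rows", "body": {
  "rows": [
    [[-2.5,-5.6,-11,0,0,-19.6],[-2.5,-5.6,-11,0,0,-19.6],[-2.5,-5.6,-11,0,0,-19.6],[-2.5,-5.6,-11,0,0,-19.6],[-2.5,-5.6,-11,0,0,-19.6],[-2.5,-5.6,-11,0,0,-19.6]]
  ],
  "fingers": 5
}}

```text
t: 4.22
tool_pos: [0.4775, 0.2474, 0.1524]
orientation: [-179.9, 0.1, -99.9]
wrist_force: [-0.3, -0.6, 1.4]
gripper_width: 0.0556
grip_force: 0.0
```

```bash
python3 -c "
from h import *
C,im,d=shot('k1')
save('k1c',im)
print(proj(C,[.4765,.2465,.074]))"
```

```text
k1 4.2167 [0.4775 0.2474 0.1524] [-1.7988e+02  7.0000e-02 -9.9910e+01]
(np.float64(280.51010746899186), np.float64(220.12038446650934))
```

Call:
{"method": "send_rows", "body": {
  "rows": [
    [[0,0,-4,0,0,0],[0,0,-7,0,0,0],[0,0,-9.5,0,0,0],[0,0,-9.5,0,0,0],[0,0,-9.5,0,0,0],[0,0,-9.5,0,0,0]]
  ]
}}

```text
t: 4.77
tool_pos: [0.4779, 0.249, 0.0585]
orientation: [-179.8, 0.2, -99.9]
wrist_force: [0.1, -0.1, 0.3]
gripper_width: 0.0498
grip_force: 0.0
```

Call:
{"method": "send_rows", "body": {
  "rows": [
    [[0,0,0,0,0,0],[0,0,0,0,0,0],[0,0,0,0,0,0],[0,0,0,0,0,0],[0,0,0,0,0,0],[0,0,0,0,0,0]]
  ],
  "fingers": 0
}}

```text
t: 5.27
tool_pos: [0.4761, 0.2474, 0.0565]
orientation: [-180.0, 0.0, -99.9]
wrist_force: [-1.4, 0.0, -1.2]
gripper_width: 0.0179
grip_force: 0.0
```

Call:
{"method": "send_rows", "body": {
  "rows": [
    [[0,0,0,0,0,0],[0,0,0,0,0,0],[0,0,0,0,0,0],[0,0,0,0,0,0]]
  ],
  "fingers": 0
}}

```text
t: 5.6
tool_pos: [0.476, 0.2474, 0.0563]
orientation: [-180.0, -0.0, -99.9]
wrist_force: [-1.0, 0.2, 1.9]
gripper_width: 0.0118
grip_force: 30.0
```

Call:
{"method": "send_rows", "body": {
  "rows": [
    [[0,0,1,0,0,0],[0,0,2,0,0,0],[0,0,4,0,0,0],[0,0,7,0,0,0],[0,0,11,0,0,0],[0,0,11,0,0,0],[0,0,11,0,0,0]]
  ]
}}

```text
t: 6.18
tool_pos: [0.4773, 0.2485, 0.17]
orientation: [-179.7, 0.4, -99.9]
wrist_force: [-0.9, 0.7, -1.7]
gripper_width: 0.012
grip_force: 30.0
```

Call:
{"method": "send_rows", "body": {
  "rows": [
    [[0,-4,4,0,0,0],[0.8,-10,5,0,0,8],[1.5,-26,5,0,0,14.7],[2.3,-58,5,0,0,14.7],[2.3,-58,5,0,0,14.7],[2.3,-58,5,0,0,14.7],[2.3,-58,5,0,0,14.7],[2.3,-58,5,0,0,14.7],[2.3,-58,5,0,0,14.7],[2.3,-58,5,0,0,14.7],[2.3,-58,5,0,0,14.7],[2.3,-58,5,0,0,14.7]]
  ]
}}

```text
t: 7.18
tool_pos: [0.4945, -0.2353, 0.214]
orientation: [179.9, 0.0, -85.2]
wrist_force: [1.1, 0.7, -1.0]
gripper_width: 0.012
grip_force: 30.0
```

Call:
{"method": "send_rows", "body": {
  "rows": [
    [[0,0,0,0,0,0],[0,0,0,0,0,0],[0,0,0,0,0,0],[0,0,0,0,0,0],[0,0,0,0,0,0],[0,0,0,0,0,0],[0,0,0,0,0,0]]
  ]
}}

```text
t: 7.77
tool_pos: [0.4957, -0.2324, 0.2148]
orientation: [-180.0, -0.0, -85.1]
wrist_force: [0.1, -0.1, 0.1]
gripper_width: 0.012
grip_force: 30.0
```

Call:
{"method": "send_rows", "body": {
  "rows": [
    [[0.36,-10,0,0,0,0],[0.36,-10,0,0,0,0],[0.36,-10,0,0,0,0],[0.36,-10,-4,0,0,0],[0.36,-10,-8,0,0,0],[0.36,-10,-8,0,0,0],[0.36,-10,-8,0,0,0],[0.36,-10,-8,0,0,0],[0.36,-10,-8,0,0,0],[0.36,-10,-8,0,0,0],[0.36,-10,-8,0,0,0]]
  ]
}}

```text
t: 8.68
tool_pos: [0.5002, -0.3335, 0.1368]
orientation: [-179.8, -0.1, -85.2]
wrist_force: [-1.3, 0.4, 0.8]
gripper_width: 0.0122
grip_force: 30.0
```

```bash
python3 -c "
from h import *
C,im,d=shot('k2')
save('k2c',cv2.resize(im[150:330,180:380],None,fx=3,fy=3,interpolation=cv2.INTER_CUBIC))
print(proj(C,[.4993,-.3322,.062]))
s=arm.state()['tool_pos'];print(proj(C,s-[0,0,.0425]),proj(C,s-[0,0,.026]),s)"
```

```text
k2 8.6833 [ 0.5002 -0.3335  0.1368] [-1.798e+02 -1.000e-01 -8.519e+01]
(np.float64(280.70636514633776), np.float64(225.03647319955257))
(np.float64(280.1817412805569), np.float64(238.6206492472883)) (np.float64(280.2378703391202), np.float64(248.4916600031948)) [ 0.499883   -0.33346864  0.13633522]
```

View pics/k2c.png

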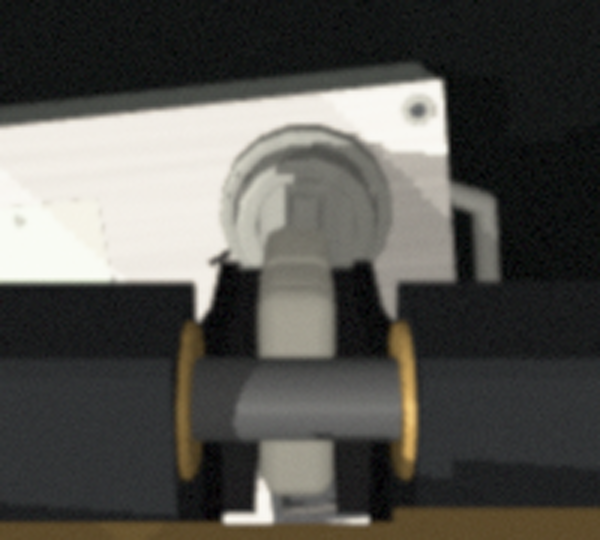

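The crop shows the key in the fingers, with its bow at crop x≈297. The slot mouth appears just above it, centred near crop (307,210), so there is a small sideways offset. I'll measure that.

```bash
python3 - <<'E'
from h import *
C,im,d=load('k2'); g=cv2.cvtColor(im,cv2.COLOR_RGB2GRAY)
print("cols 262..300")
for r in range(205,258,3): print(r,*g[r,262:302])
X=cloud(C,d)
for r in (240,246,252): print(r,X[r,270:292,2].round(3))
E
```

```text
cols 262..300
205 185 168 142 119 116 115 117 126 137 142 124 114 115 115 117 118 117 117 117 117 114 116 117 119 118 119 118 118 113 108 101 94 89 86 80 81 87 98 108 112
208 119 106 121 141 166 186 195 194 190 181 168 164 164 164 161 151 125 115 114 111 113 114 113 116 115 114 116 119 117 118 116 111 112 111 104 92 84 82 89 103
211 129 156 188 203 198 192 187 186 183 183 179 176 167 146 138 131 116 110 109 111 111 112 111 110 112 115 113 114 112 111 112 112 113 114 114 115 111 106 98 92
214 196 204 199 195 189 185 181 175 178 184 185 184 168 129 110 110 106 106 106 106 110 111 111 112 111 111 111 113 111 112 113 112 107 111 115 113 114 115 113 109
217 197 192 193 189 185 176 181 187 187 188 188 187 168 128 105 103 113 116 116 117 115 114 114 110 102 105 107 114 112 113 112 114 112 116 116 113 115 115 115 113
220 193 191 190 182 173 179 183 187 190 188 186 183 167 127 104 103 112 116 119 115 115 117 114 107 98 101 109 113 111 111 114 113 116 114 114 113 113 115 116 114
223 191 189 183 163 159 176 185 186 189 189 187 185 166 128 108 108 113 115 116 114 113 114 112 105 101 103 109 113 
[... 1451 characters left out ...]
 58 100 129 141 147 150 155 155 156 156 155 157 156 155 155 154 157 156 156 158 154 155 151 146 138 120 86 42 20 19 19 14 23 19 7 9 10
256 22 21 29 60 102 129 141 147 154 156 158 159 160 159 159 159 158 159 160 160 159 161 156 158 153 150 143 139 120 86 43 19 21 17 10 14 23 23 16 16
240 [0.142 0.144 0.143 0.144 0.144 0.143 0.144 0.144 0.144 0.145 0.144 0.144
 0.143 0.145 0.144 0.144 0.143 0.143 0.143 0.141 0.136 0.121]
246 [0.15  0.151 0.152 0.15  0.152 0.15  0.151 0.15  0.151 0.151 0.151 0.152
 0.151 0.152 0.152 0.152 0.151 0.15  0.15  0.149 0.148 0.129]
252 [0.153 0.154 0.155 0.154 0.155 0.154 0.154 0.154 0.154 0.154 0.154 0.154
 0.154 0.154 0.154 0.153 0.154 0.154 0.154 0.152 0.152 0.152]
```

```bash
python3 - <<'E'
from h import *
C,im,d=load('k2'); g=cv2.cvtColor(im,cv2.COLOR_RGB2GRAY).astype(float)
s=np.array([.50005,-.3335,.1366]); y=np.array([-np.sin(np.radians(4.8)),np.cos(np.radians(4.8)),0])
for e in(-.018,.018): print(e,proj(C,s+y*e+[0,0,.018]),proj(C,s+y*e+[0,0,-.018]))
print("col mean 272-284:",[(r,round(g[r,272:285].mean())) for r in list(range(228,270))+list(range(292,330,2))])
print(arm.state()["tool_pos"])
E
```

```text
-0.018 (np.float64(280.172023767728), np.float64(250.7011922534481)) (np.float64(280.04235376448054), np.float64(225.10069538479266))
0.018 (np.float64(280.04226933106696), np.float64(318.6981536810391)) (np.float64(279.94445167266616), np.float64(281.41962859777516))
col mean 272-284: [(228, 112), (229, 113), (230, 114), (231, 115), (232, 115), (233, 116), (234, 118), (235, 126), (236, 132), (237, 126), (238, 115), (239, 112), (240, 113), (241, 115), (242, 117), (243, 121), (244, 124), (245, 118), (246, 121), (247, 130), (248, 138), (249, 144), (250, 150), (251, 153), (252, 155), (253, 156), (254, 157), (255, 158), (256, 159), (257, 159), (258, 158), (259, 159), (260, 159), (261, 158), (262, 159), (263, 159), (264, 158), (265, 158), (266, 158), (267, 153), (268, 132), (269, 91), (292, 98), (294, 91), (296, 105), (298, 154), (300, 157), (302, 157), (304, 157), (306, 157), (308, 156), (310, 157), (312, 153), (314, 125), (316, 87), (318, 84), (320, 112), (322, 102), (324, 88), (326, 76), (328, 76)]
[ 0.499883   -0.33346864  0.13633522]
```

Call:
{"method": "send_rows", "body": {
  "rows": [
    [[-0.16,0.26,-1,0,0,0],[-0.16,0.26,-2,0,0,0],[-0.16,0.26,-2.7,0,0,0],[-0.16,0.26,-2.7,0,0,0],[-0.16,0.26,-2.7,0,0,0],[-0.16,0.26,-2.7,0,0,0],[-0.16,0.26,-2.7,0,0,0]]
  ]
}}

```text
t: 9.32
tool_pos: [0.4979, -0.331, 0.1079]
orientation: [-180.0, -0.0, -85.2]
wrist_force: [0.8, -0.2, -0.4]
gripper_width: 0.0118
grip_force: 30.0
```

Call:
{"method": "send_rows", "body": {
  "rows": [
    [[0.03,0,-0.3,0,0,0],[0.03,0,-0.5,0,0,0],[0.03,0,-0.7,0,0,0],[0.03,0,-0.9,0,0,0],[0.03,0,-0.9,0,0,0],[0.03,0,-0.9,0,0,0]]
  ]
}}

```text
t: 9.82
tool_pos: [0.4977, -0.3308, 0.0985]
orientation: [180.0, 0.0, -85.2]
wrist_force: [0.2, 0.6, -1.1]
gripper_width: 0.012
grip_force: 30.0
```

Call:
{"method": "send_rows", "body": {
  "rows": [
    [[0,0,-0.3,0,0,0],[0,0,-0.5,0,0,0],[0,0,-0.7,0,0,0],[0,0,-0.8,0,0,0],[0,0,-0.9,0,0,0],[0,0,-0.9,0,0,0],[0,0,-0.9,0,0,0]]
  ]
}}

```text
t: 10.4
tool_pos: [0.4979, -0.3308, 0.0896]
orientation: [180.0, -0.0, -85.2]
wrist_force: [-0.4, -0.2, -0.1]
gripper_width: 0.0116
grip_force: 30.0
```

Call:
{"method": "send_rows", "body": {
  "rows": [
    [[0,0,-0.1,0,0,0],[0,0,-0.2,0,0,0],[0,0,-0.25,0,0,0],[0,0,-0.3,0,0,0],[0,0,-0.3,0,0,0],[0,0,-0.3,0,0,0]]
  ]
}}

```text
t: 10.9
tool_pos: [0.4981, -0.3309, 0.0881]
orientation: [-180.0, -0.0, -85.2]
wrist_force: [-1.2, 1.9, 7.2]
gripper_width: 0.0118
grip_force: 30.0
```

Call:
{"method": "send_rows", "body": {
  "rows": [
    [[0,0,0,0,0,-5],[0,0,0,0,0,-10],[0,0,0,0,0,-15],[0,0,0,0,0,-20],[0,0,0,0,0,-25],[0,0,0,0,0,-30],[0,0,0,0,0,-35],[0,0,0,0,0,-40],[0,0,0,0,0,-45],[0,0,0,0,0,-50],[0,0,0,0,0,-55],[0,0,0,0,0,-60]]
  ]
}}

```text
t: 11.9
tool_pos: [0.4988, -0.3315, 0.0881]
orientation: [-179.8, 0.1, -145.4]
wrist_force: [-0.4, -1.2, 4.7]
gripper_width: 0.0116
grip_force: 30.0
```

```bash
python3 -c "
from h import *
s=arm.state();print(s['wrist_force'].round(1),s['torque'].round(3),s['orientation'].round(1),s['tool_pos'].round(4))"
```

```text
[-0.4 -1.2  4.7] [-0.236  0.163  0.064] [-1.798e+02  1.000e-01 -1.454e+02] [ 0.4988 -0.3315  0.0881]
```

Call:
{"method": "send_rows", "body": {
  "rows": [
    [[0,0,0,0,0,-3],[0,0,0,0,0,-6],[0,0,0,0,0,-9],[0,0,0,0,0,-11],[0,0,0,0,0,-13],[0,0,0,0,0,-13],[0,0,0,0,0,-13]]
  ]
}}

```text
t: 12.48
tool_pos: [0.499, -0.3317, 0.0881]
orientation: [-179.8, 0.1, -158.1]
wrist_force: [-0.4, -1.3, 6.1]
gripper_width: 0.0116
grip_force: 30.0
```

```bash
python3 -c "
from h import *
s=arm.state();print(s['wrist_force'].round(1),s['torque'].round(3),s['orientation'].round(1),s['tool_pos'].round(4))"
```

```text
[-0.4 -1.3  6.1] [-0.434  0.122  0.109] [-1.798e+02  1.000e-01 -1.581e+02] [ 0.499  -0.3317  0.0881]
```

Call:
{"method": "send_rows", "body": {
  "rows": [
    [[0,0,0,0,0,-2],[0,0,0,0,0,-4],[0,0,0,0,0,-6],[0,0,0,0,0,-6],[0,0,0,0,0,-6]]
  ]
}}

```text
t: 12.9
tool_pos: [0.4991, -0.3318, 0.0882]
orientation: [-179.8, 0.1, -164.1]
wrist_force: [-0.2, -1.7, 5.8]
gripper_width: 0.0119
grip_force: 30.0
```

```bash
python3 -c "
from h import *
s=arm.state();print(s['wrist_force'].round(1),s['torque'].round(3),s['orientation'].round(1),s['tool_pos'].round(4))"
```

```text
[-0.2 -1.7  5.8] [-0.548  0.122  0.119] [-1.798e+02  1.000e-01 -1.641e+02] [ 0.4991 -0.3318  0.0882]
```

Call:
{"method": "send_rows", "body": {
  "rows": [
    [[0,0,0,0,0,-2],[0,0,0,0,0,-4],[0,0,0,0,0,-5],[0,0,0,0,0,-5],[0,0,0,0,0,-5]]
  ]
}}

```text
t: 13.32
tool_pos: [0.4992, -0.3317, 0.0882]
orientation: [-179.8, 0.2, -169.1]
wrist_force: [1.0, -1.5, 5.6]
gripper_width: 0.0116
grip_force: 30.0
```

```bash
python3 -c "
from h import *
s=arm.state();print(s['wrist_force'].round(1),s['torque'].round(3),s['orientation'].round(1),s['tool_pos'].round(4))"
```

```text
[ 1.  -1.5  5.6] [-0.453 -0.061  0.325] [-179.8    0.2 -169.1] [ 0.4992 -0.3317  0.0882]
```

Call:
{"method": "send_rows", "body": {
  "rows": [
    [[0,0,0,0,0,3],[0,0,0,0,0,4],[0,0,0,0,0,4]]
  ]
}}

```text
t: 13.57
tool_pos: [0.4992, -0.3317, 0.0881]
orientation: [-179.8, 0.1, -165.1]
wrist_force: [-0.5, -0.8, 5.0]
gripper_width: 0.012
grip_force: 30.0
```

Call:
{"method": "send_rows", "body": {
  "rows": [
    [[0,0,0,0,0,0],[0,0,0,0,0,0],[0,0,0,0,0,0],[0,0,0,0,0,0],[0,0,0,0,0,0],[0,0,0,0,0,0]]
  ],
  "fingers": 4.5
}}

```text
t: 14.07
tool_pos: [0.4976, -0.3306, 0.0863]
orientation: [180.0, -0.0, -165.2]
wrist_force: [-0.2, -0.5, -0.5]
gripper_width: 0.0419
grip_force: 0.0
```

Call:
{"method": "send_rows", "body": {
  "rows": [
    [[0,0,1,0,0,0],[0,0,3,0,0,0],[0,0,6,0,0,0],[0,0,10,0,0,7],[0,4,14,0,0,14],[0,8,17,0,0,21],[0,12,17,0,0,28],[0,14,17,0,0,35],[0,14,17,0,0,42],[0,14,17,0,0,49],[0,14,17,0,0,56],[0,14,17,0,0,63]]
  ]
}}

```text
t: 15.07
tool_pos: [0.4978, -0.1903, 0.2577]
orientation: [-179.9, 0.0, -101.8]
wrist_force: [0.8, 0.4, -0.4]
gripper_width: 0.045
grip_force: 0.0
```

Call:
{"method": "send_rows", "body": {
  "rows": [
    [[0,-3,0,0,0,7],[0,-3,0,0,0,14],[0,-3,0,0,0,18],[0,-3,0,0,0,18],[0,-3,0,0,0,18]]
  ]
}}

```text
t: 15.48
tool_pos: [0.4977, -0.2208, 0.2572]
orientation: [-180.0, -0.0, -84.3]
wrist_force: [0.2, -0.4, -0.1]
gripper_width: 0.0454
grip_force: 0.0
```

```bash
python3 -c "
from h import *
C,im,d=shot('box3')
u,v=map(int,proj(C,[.49,-.295,.05]));print(u,v)
save('box3c',cv2.resize(im[max(v-80,0):v+80,u-100:u+100],None,fx=3,fy=3,interpolation=cv2.INTER_CUBIC))"
```

```text
box3 15.4833 [ 0.4977 -0.2208  0.2572] [-1.7997e+02 -1.0000e-02 -8.4340e+01]
292 124
```

View pics/box3c.png

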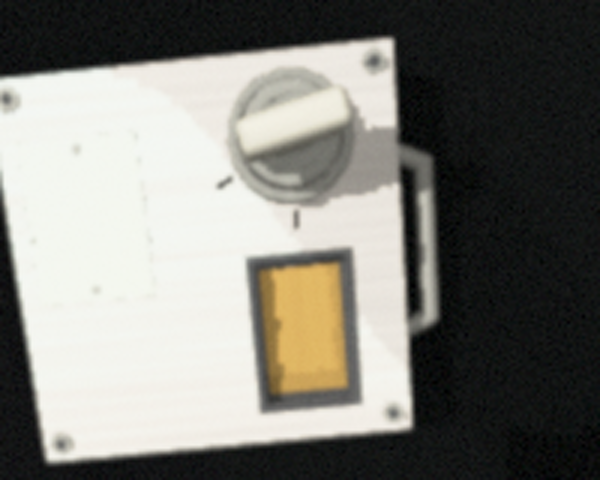

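The shutter is open, with brass foil filling the window (crop ≈(307,330)), and the key is left standing in the barrel, turned close to the open mark. I check that it is home and go to the monitor.

```bash
python3 - <<'E'
from h import *
C,im,d=load('box3'); X=cloud(C,d).reshape(-1,3)
k=X[(X[:,2]>.09)&(X[:,2]<.13)&(np.hypot(X[:,0]-.4985,X[:,1]+.332)<.03)]
print("bow top z",np.percentile(k[:,2],[10,50,90]).round(4),cv2.minAreaRect((k[:,:2]*1000).astype(np.float32)))
l=X[(np.hypot(X[:,0]-.56,X[:,1]+.28)<.03)];print("lid z",np.median(l[:,2]))
g=cv2.cvtColor(im,cv2.COLOR_RGB2GRAY); m=(g>150).astype(np.uint8)
hsv=cv2.cvtColor(im,cv2.COLOR_RGB2HSV); w=((hsv[...,1]<60)&(g>130)).astype(np.uint8)
u,v=map(int,proj(C,[.4847,-.2612,.042])); cr=cv2.resize(w[v-40:v+40,u-40:u+40]*255,None,fx=6,fy=6,interpolation=cv2.INTER_CUBIC)
cs,_=cv2.findContours((cr<128).astype(np.uint8),cv2.RETR_LIST,cv2.CHAIN_APPROX_NONE)
q=min([c for c in cs if cv2.pointPolygonTest(c,(240,240),False)>=0],key=cv2.contourArea)[:,0]
print(cv2.minAreaRect(np.array([1000*onplane(C,(a+.5)/6-.5+u-40,(b+.5)/6-.5+v-40,.042)[:2] for a,b in q],np.float32)))
E
```

```text
bow top z [0.1038 0.1056 0.1068] ((498.8228759765625, -330.912841796875), (35.962501525878906, 11.926003456115723), 23.501169204711914)
lid z 0.043521603073837845
((484.7486572265625, -261.353271484375), (41.011837005615234, 60.94450378417969), 10.923237800598145)
```

Call:
{"method": "send_rows", "body": {
  "rows": [
    [[10.1,49.7,0,0,0,0],[10.1,49.7,0,0,0,0],[10.1,49.7,0,0,0,0],[10.1,49.7,0,0,0,0],[10.1,49.7,0,0,0,0],[10.1,49.7,0,0,0,0],[10.1,49.7,0,0,0,0],[10.1,49.7,0,0,0,0],[10.1,49.7,0,0,0,0],[10.1,49.7,0,0,0,0],[10.1,49.7,0,0,0,0],[10.1,49.7,0,0,0,0]]
  ],
  "fingers": 6
}}

```text
t: 16.53
tool_pos: [0.5972, 0.2715, 0.2571]
orientation: [-180.0, 0.0, -84.3]
wrist_force: [0.7, -0.1, 0.5]
gripper_width: 0.0598
grip_force: 0.0
```

Call:
{"method": "send_rows", "body": {
  "rows": [
    [[0,0,0,0,0,0],[0,0,0,0,0,0],[0,0,0,0,0,0],[0,0,0,0,0,0]]
  ]
}}

```text
t: 16.87
tool_pos: [0.5972, 0.2683, 0.257]
orientation: [180.0, -0.0, -84.3]
wrist_force: [-0.0, -0.9, -0.2]
gripper_width: 0.0596
grip_force: 0.0
```

Call:
{"method": "send_rows", "body": {
  "rows": [
    [[0.06,0.77,-4,0,0,0],[0.06,0.77,-8,0,0,0],[0.06,0.77,-12,0,0,0],[0.06,0.77,-15,0,0,0],[0.06,0.77,-17,0,0,0],[0.06,0.77,-18.6,0,0,0],[0.06,0.77,-18.6,0,0,0],[0.06,0.77,-18.6,0,0,0],[0.06,0.77,-18.6,0,0,0]]
  ]
}}

```text
t: 17.62
tool_pos: [0.5991, 0.2767, 0.0726]
orientation: [-179.8, 0.1, -84.3]
wrist_force: [-0.3, -0.3, -0.1]
gripper_width: 0.0593
grip_force: 0.0
```

Call:
{"method": "send_rows", "body": {
  "rows": [
    [[0,0,0,0,0,0],[0,0,0,0,0,0],[0,0,0,0,0,0],[0,0,0,0,0,0],[0,0,0,0,0,0],[0,0,0,0,0,0],[0,0,0,0,0,0],[0,0,0,0,0,0],[0,0,0,0,0,0]]
  ],
  "fingers": 0
}}

```text
t: 18.37
tool_pos: [0.598, 0.2769, 0.0708]
orientation: [180.0, -0.0, -84.2]
wrist_force: [-0.3, -0.8, 2.7]
gripper_width: 0.0257
grip_force: 30.0
```

Call:
{"method": "send_rows", "body": {
  "rows": [
    [[0,0,0.5,0,0,0],[0,0,1.5,0,0,0],[0,0,3,0,0,0],[0,0,5,0,0,0],[0,0,7,0,0,0],[0,0,9,0,0,0],[0,0,11,0,0,0],[0,0,13,0,0,0],[0,0,15,0,0,0],[0,0,17,0,0,0],[0,0,18.5,0,0,0],[0,0,19,0,0,0]]
  ]
}}

```text
t: 19.37
tool_pos: [0.5988, 0.2772, 0.2641]
orientation: [-179.7, 0.1, -84.2]
wrist_force: [0.5, -0.9, -2.7]
gripper_width: 0.0251
grip_force: 30.0
```

Call:
{"method": "send_rows", "body": {
  "rows": [
    [[0,-1,0,0,0,-4],[0,-2,0,0,0,-9],[0,-4,0,0,0,-15],[0,-6,0,0,0,-21],[0,-8,0,0,0,-27],[0,-10,0,0,0,-33],[0,-12,0,0,0,-39],[0,-14,0,0,0,-45],[-0.5,-16,0,0,0,-51],[-1,-18,0,0,0,-57],[-1.5,-20,0,0,0,-63],[-2,-22,0,0,0,-69]]
  ]
}}

```text
t: 20.37
tool_pos: [0.5769, 0.0558, 0.2596]
orientation: [179.9, -0.1, -153.5]
wrist_force: [-0.4, -0.5, -4.3]
gripper_width: 0.0258
grip_force: 30.0
```

```bash
python3 -c "
from h import *
s=arm.state();print(s['wrist_force'].round(1),s['torque'].round(3),s['orientation'].round(1),s['tool_pos'].round(4),s['joint_positions'].round(1))"
```

```text
[-0.4 -0.5 -4.3] [-0.079 -0.038  0.015] [ 1.799e+02 -1.000e-01 -1.535e+02] [0.5769 0.0558 0.2596] [ 21.5  17.   -4.3  -0.  -68.8 -85. ]
```

Call:
{"method": "send_rows", "body": {
  "rows": [
    [[-1,-3,0,0,0,-6],[-2,-6,0,0,0,-13],[-3,-9,0,0,0,-20],[-4,-12,0,0,0,-27],[-5,-15,0,0,0,-34],[-6,-18,0,0,0,-41],[-7,-21,0,0,0,-48],[-8,-24,0,0,0,-55],[-8.5,-27,0,0,0,-62],[-9,-29,0,0,0,-69],[-9.3,-30.5,0,0,0,-76],[-9.3,-31.5,0,0,0,-83]]
  ]
}}

```text
t: 21.37
tool_pos: [0.4834, -0.2595, 0.2598]
orientation: [-179.9, -0.1, 123.3]
wrist_force: [-0.3, 1.1, -4.0]
gripper_width: 0.0258
grip_force: 30.0
```

Call:
{"method": "send_rows", "body": {
  "rows": [
    [[0,0,0,0,0,-6],[0,0,0,0,0,-12],[0,0,0,0,0,-18],[0,0,0,0,0,-22.5],[0,0,0,0,0,-22.5],[0,0,0,0,0,-22.5],[0,0,0,0,0,-22.5],[0,0,0,0,0,-22.5]]
  ]
}}

```text
t: 22.03
tool_pos: [0.4848, -0.258, 0.2604]
orientation: [-180.0, -0.0, 101.3]
wrist_force: [-0.1, 0.8, -4.4]
gripper_width: 0.0254
grip_force: 30.0
```

```bash
python3 -c "
from h import *
s=arm.state();print(s['wrist_force'].round(1),s['torque'].round(3),s['orientation'].round(1),s['tool_pos'].round(4),s['joint_positions'].round(1))
C,im,d=shot('m1'); save('m1c',im)
np.savez('m1top',**dict(zip(('im','d'),arm.grab_frame('top'))));np.savez('m1sc',**dict(zip(('im','d'),arm.grab_frame('scene'))))
t=s['tool_pos'];print(proj(C,t),[proj(C,t+[0,e,-.071]) for e in(-.042,.042)])"
```

```text
[-0.1  0.8 -4.4] [-0.073  0.043  0.044] [-180.    -0.   101.3] [ 0.4848 -0.258   0.2604] [ -11.1   13.9   -8.5   -0.   -67.6 -157.5]
m1 22.0333 [ 0.4848 -0.258   0.2604] [-1.7997e+02 -2.0000e-02  1.0135e+02]
(np.float64(276.7889959314743), np.float64(268.702622636949)) [(np.float64(266.89115413175665), np.float64(274.22816999881655)), (np.float64(288.57085752304096), np.float64(171.22485756194226))]
```

View pics/m1c.png

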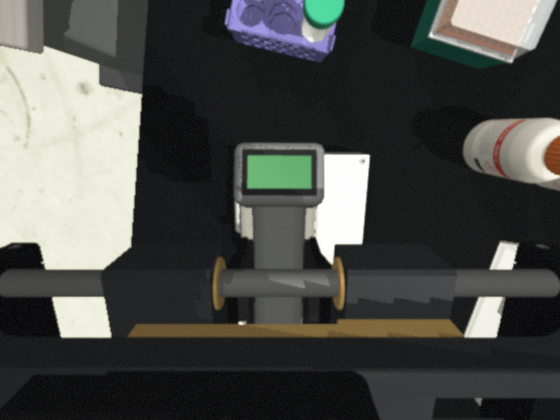

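Wrist view: the monitor hangs straight in the grip, with its display towards the rack at (279,172), its handle vertical in the image at column 278, and the head corners showing at (240,215) and (310,215). I check its tilt and offset.

```bash
python3 - <<'E'
from h import *
C,im,d=load('m1'); X=cloud(C,d); s=np.array([.4848,-.258,.2604]); 
y=-np.array([-np.sin(np.radians(11.35)),np.cos(np.radians(11.35)),0]) # monitor +y (display at -y)
x=np.array([y[1],-y[0],0])
hsv=cv2.cvtColor(im,cv2.COLOR_RGB2HSV); gm=cv2.inRange(hsv,(45,80,40),(85,255,255))>0; gm[:135]=0; gm[215:]=0
G=X[gm]-s; print("green now x,y,z rel",(G@x).mean().round(4),(G@y).mean().round(4),G[:,2].mean().round(4), (hsv[gm]).shape)
r=cv2.minAreaRect(np.argwhere(gm)[:,::-1].astype(np.float32)); print(r)
for n in('st1','st2'):
    C2,i2,d2=load(n);X2=cloud(C2,d2);h2=cv2.cvtColor(i2,cv2.COLOR_RGB2HSV);g2=cv2.inRange(h2,(45,80,40),(85,255,255))>0
    g2&=(np.hypot(X2[...,0]-.603,X2[...,1]-.223)<.03); a=np.radians(5.6);yy=np.array([-np.sin(a),np.cos(a),0]);xx=np.array([np.cos(a),np.sin(a),0])
    G2=X2[g2]-np.array([.598,.2769,.0708]); print(n,(G2@xx).mean().round(4),(G2@yy).mean().round(4),G2[:,2].mean().round(4))
    hb=X2[(X2[...,2]>.0795)&(X2[...,2]<.085)&(np.hypot(X2[...,0]-.597,X2[...,1]-.265)<.06)]
    print(" bar z",np.median(hb[:,2]))
# bar top slope now
B=(X-s); al=B@y; ac=B@x; m=(abs(ac)<.008)&(abs(al)<.05)&(B[...,2]>0.002)&(B[...,2]<.02)&(np.arange(420)[:,None]<265)
print("bar",m.sum(),np.polyfit(al[m],B[...,2][m],1),al[m].min(),al[m].max())
# head upper rim
m=(abs(ac)<.035)&(abs(al)<.06)&(B[...,2]>-.06)&(B[...,2]<-.03)&(np.arange(420)[:,None]<245)
print("head top",m.sum(),np.median(B[...,2][m]),np.percentile(al[m],[1,50,99]),np.percentile(ac[m],[1,99]), np.polyfit(al[m],B[...,2][m],1))
for n,k in(('top','m1top'),('scene','m1sc')):
    z=np.load(k+'.npz');Cc=cam(n);Xc=cloud(Cc,z['d']);Bc=Xc-s;al=Bc@y;ac=Bc@x
    m=(abs(ac)<.012)&(abs(al)<.06)&(abs(Bc[...,2]-.011)<.012)
    print(n,m.sum(),np.percentile(al[m],[2,98]) if m.sum() else 0,np.polyfit(al[m],Bc[...,2][m],1) if m.sum()>5 else 0)
    m=(abs(ac)<.06)&(abs(al)<.075)&(Bc[...,2]<-.05)&(Bc[...,2]>-.1)
    if m.sum(): print("  low",m.sum(),np.percentile(Bc[...,2][m],[1,50]),np.percentile(al[m],[1,99]),np.percentile(ac[m],[1,99]))
E
```

```text
green now x,y,z rel -0.0011 -0.0545 0.0184 (2224, 3)
((278.5, 172.0), (34.0, 65.0), 90.0)
st1 0.0005 -0.054 0.0182
 bar z 0.08198480390753295
st2 0.0004 -0.054 0.0182
 bar z 0.08194202361326329
bar 2356 [-0.1851045   0.00764705] -0.049901977018651685 -0.007235522091847963
head top 690 -0.04606188694643194 [-0.02103021 -0.01047009  0.00052968] [-0.02671145  0.02485688] [-0.0093823  -0.04646628]
top 257 [-0.05929634 -0.00279343] [-0.20225878  0.00655676]
  low 50 [-0.06717578 -0.06113938] [-0.04243724 -0.00031588] [-0.02769191  0.02814435]
scene 43 [-0.0584145 -0.0370104] [-0.00087766  0.01574641]
  low 103 [-0.07145001 -0.06282681] [-0.04426013 -0.03539063] [-0.02256267  0.022559  ]
```

Call:
{"method": "send_rows", "body": {
  "rows": [
    [[-0.1,-0.32,-1,0,0,-0.4],[-0.1,-0.32,-3,0,0,-0.4],[-0.1,-0.32,-5,0,0,-0.4],[-0.1,-0.32,-7,0,0,-0.4],[-0.1,-0.32,-8.5,0,0,-0.4],[-0.1,-0.32,-9.5,0,0,-0.4],[-0.1,-0.32,-10,0,0,-0.4],[-0.1,-0.32,-10,0,0,-0.4],[-0.1,-0.32,-10,0,0,-0.4],[-0.1,-0.32,-10,0,0,-0.4]]
  ]
}}

```text
t: 23.02
tool_pos: [0.4848, -0.2616, 0.1618]
orientation: [179.9, 0.1, 100.9]
wrist_force: [0.4, 0.1, -3.3]
gripper_width: 0.0258
grip_force: 30.0
```

Call:
{"method": "send_rows", "body": {
  "rows": [
    [[0,0,-0.5,0,0,0],[0,0,-1,0,0,0],[0,0,-1.5,0,0,0],[0,0,-2,0,0,0],[0,0,-2.5,0,0,0],[0,0,-3,0,0,0],[0,0,-3,0,0,0],[0,0,-3,0,0,0],[0,0,-3,0,0,0],[0,0,-3,0,0,0]]
  ]
}}

```text
t: 23.85
tool_pos: [0.4843, -0.2614, 0.131]
orientation: [180.0, 0.0, 100.9]
wrist_force: [0.1, 0.4, -3.9]
gripper_width: 0.0258
grip_force: 30.0
```

```bash
python3 - <<'E'
from h import *
s=arm.state()['tool_pos']; C,im,d=shot('m2'); T=arm.grab_frame('top');S=arm.grab_frame('scene')
a=np.radians(10.9); x=np.array([np.cos(a),np.sin(a),0]);y=np.array([-np.sin(a),np.cos(a),0]); w=np.array([.4847,-.2613,.042])
for n,Cc,dd in(('wrist',C,d),('top',cam('top'),T[1]),('scene',cam('scene'),S[1])):
    B=cloud(Cc,dd)-w; X,Y,Z=B@x,B@y,B[...,2]
    lid=(X>.04)&(X<.1)&(abs(Y)<.03)&(abs(Z)<.012); print(n,"lid z",lid.sum(),np.median(Z[lid]) if lid.any() else 0)
    hd=(abs(X)<.035)&(abs(Y)<.05)&(Z>.015)&(Z<.047)
    if n=='wrist': hd&=(np.arange(420)[:,None]<245)
    if hd.sum()>5: print("  head",hd.sum(),"X",np.percentile(X[hd],[1,99]).round(4),"Y",np.percentile(Y[hd],[1,99]).round(4),"Z",np.percentile(Z[hd],[2,50,98]).round(4))
print(s)
u,v=map(int,proj(cam('scene'),w)); save('m2s',cv2.resize(S[0][v-60:v+40,u-60:u+60],None,fx=5,fy=5,interpolation=cv2.INTER_CUBIC))
E
```

```text
m2 23.85 [ 0.4843 -0.2614  0.131 ] [1.7996e+02 2.0000e-02 1.0089e+02]
wrist lid z 4546 0.00014910248508482812
  head 724 X [-0.0271  0.0283] Y [-0.0009  0.021 ] Z [0.027  0.0428 0.0445]
top lid z 0 0
  head 100 X [-0.0284  0.027 ] Y [0.0071 0.0419] Z [0.0235 0.0404 0.0456]
scene lid z 177 -0.0023672953453367923
  head 61 X [-0.0029  0.023 ] Y [0.0329 0.0441] Z [0.0175 0.0288 0.0444]
[ 0.48432841 -0.26138255  0.13096857]
```

Call:
{"method": "send_rows", "body": {
  "rows": [
    [[0,-0.05,-0.2,0,0,0],[0,-0.05,-0.4,0,0,0],[0,-0.05,-0.6,0,0,0],[0,-0.05,-0.75,0,0,0],[0,-0.05,-0.75,0,0,0],[0,-0.05,-0.75,0,0,0],[0,-0.05,-0.75,0,0,0],[0,-0.05,-0.75,0,0,0],[0,-0.05,-0.75,0,0,0],[0,-0.05,-0.75,0,0,0]]
  ]
}}

```text
t: 24.83
tool_pos: [0.4841, -0.2618, 0.1232]
orientation: [180.0, 0.0, 100.9]
wrist_force: [-0.3, -0.4, -4.7]
gripper_width: 0.0256
grip_force: 30.0
```

```bash
python3 - <<'E'
from h import *
st=arm.state();print(st['wrist_force'].round(1),st['joint_vel'].round(2))
C,im,d=shot('m3'); w=np.array([.4847,-.2613,.042]); a=np.radians(10.9); x=np.array([np.cos(a),np.sin(a),0]);y=np.array([-np.sin(a),np.cos(a),0])
B=cloud(C,d)-w; X,Y,Z=B@x,B@y,B[...,2]; hd=(abs(X)<.035)&(abs(Y)<.05)&(Z>.03)&(Z<.04)&(np.arange(420)[:,None]<245)
print(hd.sum(),np.percentile(X[hd],[1,99]).round(4),np.median(Z[hd]).round(4),np.polyfit(X[hd],Z[hd],1)); lid=(X>.04)&(X<.1)&(abs(Y)<.03)&(abs(Z)<.012);print(np.median(Z[lid]))
E
```

```text
[-0.3 -0.4 -4.7] [ 0.02  0.   -0.09 -0.13 -0.14  0.05]
m3 24.8333 [ 0.4841 -0.2618  0.1232] [179.99   0.   100.87]
689 [-0.0254  0.0259] 0.0351 [0.00095286 0.03482035]
0.00016594302672567895
```

The gap is about 10 mm (head top 35.0 mm above the lid, minus the 25 mm head height). The monitor is level, centred and still, so I hand in.

```bash
python3 -c "
from bench import arm
print(arm.hand_in())"
```

```text
the job is handed in; nothing more can be done
None
```

I handed the job in at about 25 s: the wide-bowed key is fully home and turned to its stop with the shutter open, and the arm is holding the monitor level and centred about 10 mm above the window, turned end for end so its display clears the key.

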